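Close the battery bay of an instrument case

TASK

Put the loose grey cover back on the open battery bay of the instrument case: hook the tongue at its front edge under the bridge, push it home in the slot, then swing the cover down and press its rear until the roller catch snaps over it and it lies flat. Do it by feel, never loading the case or the cover with more than about 25 N, and leave the things standing around where they are.

Things in the scene. Friction and masses are not known exactly. Their poses are not given: they have to be found in the camera images.
- housing: Grey instrument case fixed to the bench, open tub 174 (x) x 96 (y) x 32 mm. Origin: centre of its underside; x along it, z up; slot at the -x end, roller catch at the +x end. A black frame (140 x 80 mm) inside carries slot, ledges and catch. The frame is clamped anywhere from 10 mm toward -x to 10 mm toward +x of the middle; the offset is not reported (feel or see it) and does not shift.
- slot_nominal (a point): Fixed point of the case: mid-mouth of the slot, on its floor, 52 mm to -x of the case's origin, 30 mm above the bench, IF the frame were in the middle (true place: plus the offset along x). Solid slot bottom 10 mm farther to -x. Bridge over it: underside 37.5, top 42 mm above the bench. The tongue goes in fully at tilts up to about 20 degrees.
- ledge_nominal (a point): Fixed point of the case, at its centre, 30 mm above the bench, level with the slot floor and the two flat ledges (9 mm wide, along x) on which the closed cover lies. Guide walls along both sides, 66 mm apart, 37 mm above the bench.
- catch_nominal (a point): Fixed point of the case: axis of the catch's free-turning roller (10 mm diameter, 26 mm long along y), 51.5 mm to +x, 37.5 mm up, IF the frame were in the middle. Sprung to -x (4 N, +1 N/mm). With the tongue home the cover's rear edge meets it at 6 degrees tilt; 6 to 9 N down near the rear edge snaps it. With the tongue several mm short it will not go. Block behind it 40 mm high.
- cover: Loose grey cover, 0.08 kg, flat on the bench, right side up. Plate 100 (x) x 61 x 4 mm; at the front (-x) a tongue 56 mm wide, 4 mm thick, level with the plate, reaches 10 mm farther. On top in the middle a grip fin 36 (x) x 12 (y), top 28 mm above the underside; 28 to 40 mm toward +x thumb ridges to press. Origin: centre of the plate's underside; z up. Closed, its x axis points as the case's.
- cover_tongue (a point): Point on the cover: middle of the tongue's tip, at the level of the underside, 60 mm in front (-x) of the cover's origin.
- cover_rear (a point): Point on the cover: middle of its rear edge, at the underside, 50 mm behind (+x) the cover's origin.
- cell_0: Bystander: cylindrical battery cell 18 mm in diameter, 66 mm tall, standing between the two work places. Origin: centre of its foot. Behind it, farther from the robot, stands an open carton, and above that a multimeter hangs, 285 to 490 mm over the bench: cross from side to side close to the robot.
- loupe: Bystander: black eye loupe, 37 mm in diameter, 31 mm high, standing. Origin: centre of its underside.
- cylinder_brass: Bystander: brass door lock cylinder, 38 x 70 x 17 mm, lying. Origin: centre of its underside.
- driver_red: Bystander: small screwdriver with a red handle, 20 x 179 x 17 mm, lying. Origin: centre of its underside.

How it is judged:
By the outcome, as a careful person would: the job done as asked, in the order asked, and still so for the second after the job is handed in, with the robot touching nothing.
It also fails if it takes over 61 s, if anything falls off the work surface, if the arm or the gripper's body presses on something with over 40 N, if the wrist force passes 120 N, or if a joint passes its speed limit or range.

ROBOT

A 6-joint arm with a two-finger parallel gripper is mounted at the origin on a cart in front of the work surface, level with it; the furniture and walls round the work are solid. World frame = base frame: x ahead of the robot, y to its left, z up, the work surface at z = 0. Lengths are in m, angles in rad, forces in N, time in s.
With the tool pointing down it reaches from about 0.3 to 0.85 m from the base axis. Payload 4.2 kg.
Tool frame: the origin (TCP) lies at the very end of the fingers, on their centre line; the grasp point (between the pads) lies 19 mm behind it (arm.grip_point_offset is the distance from the TCP to the grasp point, in m); z points along the fingers, y is the line along which they close (so a half turn about z gives the same grasp; the last joint's range is limited). The gripper opens to 91 mm and grips with 3 to 60 N. Pads are 32 mm wide; open, the fingers measure 118 mm over their backs; the gripper's body (76 mm by 178 mm) begins 60 mm behind the grasp point.
Start: joints at [-1.235, 0.32, 1.565, -0, 1.257, -0.02], TCP at [0.2, -0.539, 0.214] pointing down, gripper open.
Joint ranges: [-3.11, 3.11], [-0.84, 2.01], [0.21, 2.61], [-1.34, 4.49], [0.05, 2.63], [-2.56, 2.56]. Speed limits (rad/s): [2.57, 2.57, 3.14, 3.14, 3.14, 3.14].

INTERFACE

Orientations are given as a unit quaternion [w, x, y, z].
In Python, from cell import arm gives the robot as it stands. The module is installed in compiled form; this text tells all that it offers.
- The arm moves only by the tool move_arm, never from a script. Its arguments are lists of equal length, an entry for each row: "travel": the shift along the tool's x, y, z scaled (see below), a list of three; "rot": the turn, a rotation vector about the tool's x, y, z scaled (see below), a list of three; "hand": the finger opening in mm, from 0 to 91.2. In form: {"travel": [[dx, dy, dz], ...], "rot": [[wx, wy, wz], ...], "hand": [hand, ...]}. A call has 1 to 10 rows; each row is the pose to reach, as a shift and turn from the pose commanded when the call began, along the tool's axes at that moment, turning the shorter way round; what a row does not reach only later rows make up. The controller multiplies each number of a shift by 25 cm and each number of a turn by pi rad. A row lasts 1/10 s, in which the tool goes at most 50 mm and 8.59 degrees, less where a joint would pass 70% of its speed; a pose out of reach is approached as far as the arm can. A call with a number of a shift or a turn outside -1 to 1 is refused whole. A call with a gripper value outside its range is refused whole. The fingers move at their own pace and stop on an object; the grip force is fixed at half the most. Time passes only in rows, so rows that repeat a pose let the fingers close. It gives the time, the measured TCP pose, the force, the opening and the grip force at its end, in the units of the state.
- arm.get_obs(): the state, without advancing time (a new reading comes with each control period).
- arm.snapshot(name): name is "scene" or "top" or "wrist"; returns a dict with "image" (480x640x3 uint8, red, green, blue), "fx", "fy", "cx", "cy" (pixels), "R" (3x3) and "t" (3): a world point X has camera coordinates R X + t; the wrist camera has in their place "hand_eye" (4x4, takes a point from camera to tool coordinates, whose origin is the TCP and whose axes are the flange's). Camera axes: x right, y down, z forward; pixel columns grow to the right and rows downward; lengths in m; the calibration is good to about 2 mm. A picture is of the moment at which its call begins: read the wrist's pose just before it. There is no depth.
- arm.finish_job(): hands the job in; it is judged then, once.
The state is a dict: "t": time; "joint_pos": joint angles; "dq": joint speeds; "tau": joint torques, N m; "tcp_pos": TCP position; "tcp_rot": TCP orientation; "force": force on the tool from outside, world axes, zero at the start; "torque": the same for the moment, N m; "finger_gap": finger opening in m; "grasp_force": force on a finger pad.
Only numpy, scipy, OpenCV 4.12 (cv2) and the standard library are available. Lean on these libraries where they do the work, as an engineer would, in place of code of your own. Each camera call takes 0.05 s, during which the arm holds its last target. There are 200 camera calls.

## Working session

There is one attempt and no reset: what is moved stays moved. The work goes in short steps, Python scripts to look and compute and a tool call to move; the robot and the scene stay as the last step left them, time stands still between calls to the robot, and variables do not carry over. Pictures are saved under pics/ and viewed, at most 10 in all, crops included, and the job is handed in when it is done.

Besides the shell and the picture viewer there is one more tool, called by a JSON object that holds its "fn" and its "kwargs". move_arm: Moves the arm, as the interface text tells. Its arguments: {"type":"object","properties":{"travel":{"type":"array","items":{"type":"array","items":{"type":"number"}}},"rot":{"type":"array","items":{"type":"array","items":{"type":"number"}}},"hand":{"type":"array","items":{"type":"number"}}},"required":["travel","rot","hand"]}

```bash
mkdir -p pics
cat > h.py <<'E'
import numpy as np, cv2
from cell import arm
from scipy.spatial.transform import Rotation as R
def snap(n,f):
    o=arm.get_obs(); s=arm.snapshot(n); cv2.imwrite(f'pics/{f}.png',s['image'][:,:,::-1]); 
    import pickle; pickle.dump((o,s),open(f'pics/{f}.pkl','wb')); return o,s
def rot(o): 
    w,x,y,z=o['tcp_rot']; return R.from_quat([x,y,z,w]).as_matrix()
def px2w(f,uv,z):
    import pickle; o,s=pickle.load(open(f'pics/{f}.pkl','rb'))
    u,v=uv; d=np.array([(u-s['cx'])/s['fx'],(v-s['cy'])/s['fy'],1.])
    if 'hand_eye' in s:
        T=np.array(s['hand_eye']); Rt=rot(o); c=Rt@T[:3,3]+o['tcp_pos']; d=Rt@T[:3,:3]@d
    else:
        Rm=np.array(s['R']); c=-Rm.T@np.array(s['t']); d=Rm.T@d
    return c+d*(z-c[2])/d[2]
def w2px(f,X):
    import pickle; o,s=pickle.load(open(f'pics/{f}.pkl','rb')); X=np.array(X,float)
    if 'hand_eye' in s:
        T=np.array(s['hand_eye']); X=T[:3,:3].T@(rot(o).T@(X-o['tcp_pos'])-T[:3,3])
    else: X=np.array(s['R'])@X+np.array(s['t'])
    return np.array([s['fx']*X[0]/X[2]+s['cx'],s['fy']*X[1]/X[2]+s['cy']])
E
python3 - <<'E'
from h import *
o,_=snap('top','top'); snap('wrist','w0')
print(o['t'],o['tcp_pos'],rot(o).round(3),o['force'],arm.grip_point_offset)
a=cv2.imread('pics/top.png');b=cv2.imread('pics/w0.png')
print(px2w('top',(0,0),0),px2w('top',(639,479),0))
E
```

```text
0.0 [ 0.200129   -0.5385033   0.21311604] [[ 0.937  0.348 -0.001]
 [ 0.348 -0.937  0.002]
 [ 0.    -0.002 -1.   ]] [ 0.65974872  0.48627561 -0.5100418 ] 0.0188
[1.08446227 0.90891178 0.        ] [-0.05471187 -0.56657385  0.        ]
```

View pics/top.png

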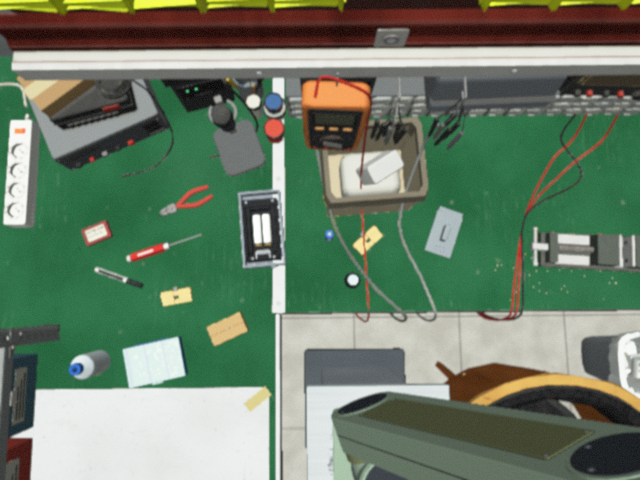

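View pics/w0.png

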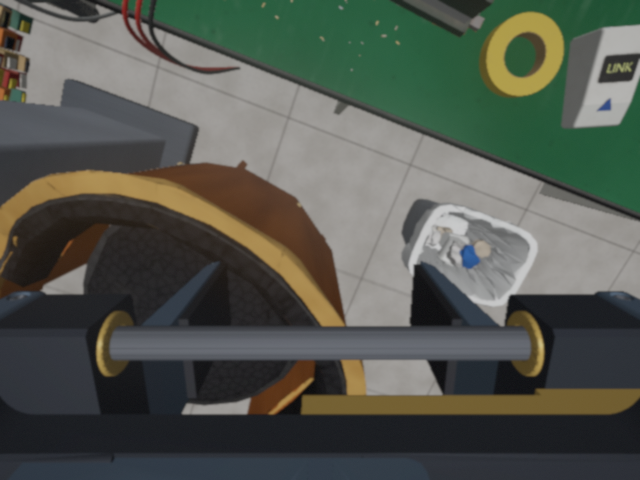

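Run:
```python
from h import *
a=cv2.imread('pics/top.png')[170:320,225:475]
cv2.imwrite('pics/topc.png',cv2.resize(a,None,fx=3.2,fy=3.2,interpolation=cv2.INTER_CUBIC))
for n,p,z in [('case',(261,229),.032),('cover',(444,232),.004),('cell',(329,235),.066),('loupe',(352,280),.031),('brass',(368,240),.017),('edge',(450,312),0)]: print(n,px2w('top',p,z).round(3))
```

```text
case [0.501 0.259 0.032]
cover [ 0.494 -0.163  0.004]
cell [0.482 0.106 0.066]
loupe [0.384 0.055 0.031]
brass [0.476 0.016 0.017]
edge [ 0.311 -0.169  0.   ]
```

View pics/topc.png

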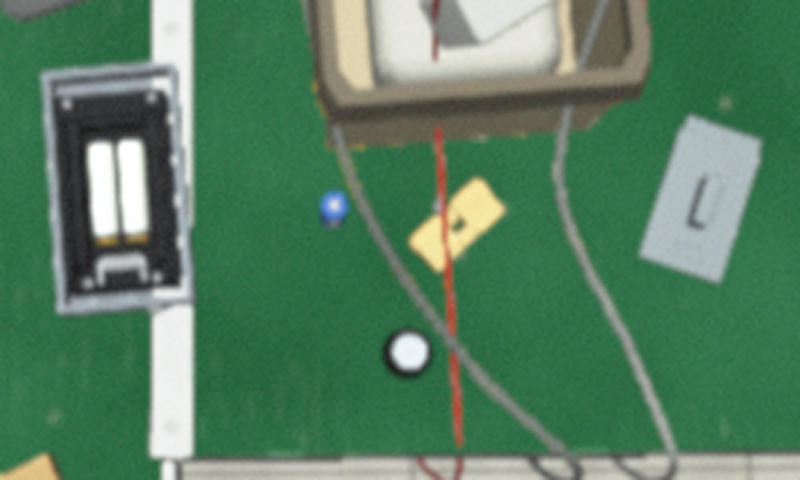

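```bash
cat >> h.py <<'E'
def Rt(yaw,tilt=0):
    # tool x at yaw in the plane, z down; tilt>0: tool x dips (cover rear up)
    return (R.from_euler('z',yaw,degrees=True)*R.from_euler('y',tilt,degrees=True)*R.from_euler('x',180,degrees=True)).as_matrix()
def go(p,Rm,p0=None,R0=None):
    o=arm.get_obs(); R0=rot(o) if R0 is None else R0; p0=o['tcp_pos'] if p0 is None else p0
    d=R0.T@(np.array(p)-p0); w=R.from_matrix(R0.T@Rm).as_rotvec()
    print('travel',(d/.25).round(4),'rot',(w/np.pi).round(4),'rows',np.ceil(max(np.abs(d).max()/.05,np.degrees(np.linalg.norm(w))/8.59)),'mm',(d*1000).round(1))
E
python3 - <<'E'
from h import *
import pickle
o,s=pickle.load(open('pics/w0.pkl','rb')); print(np.round(s['hand_eye'],3),s['fx'],s['cx'],s['cy'])
M=Rt(-17.8)
T=np.array(s['hand_eye']); 
# camera axis hits table where? for z TCP .2
for h in (.2,.15):
  c=T[:3,3]; d=T[:3,:3]@[0,0,1]; q=c+d*(h-c[2])/d[2]; print(h,q)
  go(np.array([.494,-.163,h])-M@[q[0],q[1],0],M)
E
```

```text
[[-0.001 -0.961 -0.275  0.078]
 [ 1.    -0.001 -0.001  0.   ]
 [ 0.    -0.275  0.961 -0.17 ]
 [ 0.     0.     0.     1.   ]] 370.1087295932844 319.7460608609693 238.5479378011881
0.2 [-0.02804572 -0.00020318  0.2       ]
travel [ 1.7128 -0.9287  0.0544] rot [-5.000e-04  2.000e-04  2.122e-01] rows 9.0 mm [ 428.2 -232.2   13.6]
0.15 [-0.01374448 -0.00017538  0.15      ]
travel [ 1.6679 -0.9638  0.2544] rot [-5.000e-04  2.000e-04  2.122e-01] rows 9.0 mm [ 417.  -241.    63.6]
```

{"fn": "move_arm", "kwargs": {"travel": [[0.2, -0.11, 0], [0.4, -0.22, 0.01], [0.6, -0.33, 0.02], [0.8, -0.43, 0.02], [0.86, -0.46, 0.03], [0.86, -0.46, 0.03]], "rot": [[0, 0, 0], [0, 0, 0], [0, 0, 0], [0, 0, 0], [0, 0, 0], [0, 0, 0]], "hand": [60, 60, 60, 60, 60, 60]}}

```text
t: 0.7
tcp_pos: [0.3642, -0.3524, 0.2059]
tcp_rot: [-0.001, 0.984, 0.18, 0.0]
force: [-0.8, -0.6, 0.1]
finger_gap: 0.0599
grasp_force: 0.0
```

{"fn": "move_arm", "kwargs": {"travel": [[0.2, -0.11, 0], [0.4, -0.22, 0.01], [0.6, -0.33, 0.02], [0.8, -0.43, 0.02], [0.86, -0.47, 0.03], [0.86, -0.47, 0.03], [0.86, -0.47, 0.03]], "rot": [[0, 0, 0.04], [0, 0, 0.08], [0, 0, 0.12], [0, 0, 0.16], [0, 0, 0.2], [0, 0, 0.21], [0, 0, 0.21]], "hand": [60, 60, 60, 60, 60, 60, 60]}}

```text
t: 1.4
tcp_pos: [0.5226, -0.1709, 0.1983]
tcp_rot: [0.0, 0.989, -0.15, -0.001]
force: [-0.0, -0.2, 0.1]
finger_gap: 0.0601
grasp_force: 0.0
```

Run:
```python
from h import *
o,_=snap('wrist','w1'); print(o['t'],o['tcp_pos'],o['joint_pos'])
```

```text
1.4 [ 0.52259298 -0.17090557  0.19827499] [-3.36524439e-01  2.91355560e-01  1.64663464e+00 -8.11945497e-04
  1.20490235e+00  1.53623887e+00]
```

View pics/w1.png

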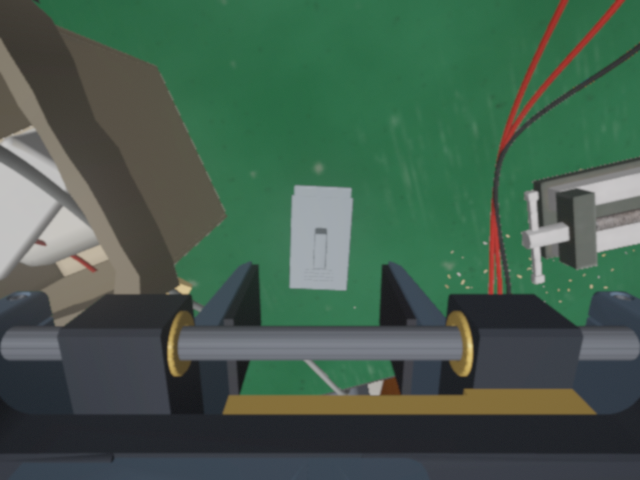

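Run:
```python
from h import *
a=cv2.imread('pics/w1.png'); 
c=a[170:310,270:375]; sat=cv2.cvtColor(c,cv2.COLOR_BGR2HSV)
m=((sat[...,1]<60)&(sat[...,2]>100)).astype(np.uint8)
m=cv2.morphologyEx(m,cv2.MORPH_CLOSE,np.ones((9,9)))
n,l,st,_=cv2.connectedComponentsWithStats(m); k=1+st[1:,4].argmax(); print(st[k])
P=np.argwhere(l==k)[:,::-1]+[270,170]
W=np.array([px2w('w1',p,.004)[:2] for p in P])
r=cv2.minAreaRect((W*1000).astype(np.float32)); print(r)
for q in [(294,186),(352,188),(290,289),(346,291)]: print(px2w('w1',q,.004))
```

```text
[  19   15   64  106 6227]
((496.1508483886719, -162.64410400390625), (61.9063720703125, 110.68888092041016), 69.90914154052734)
[ 0.55602942 -0.15473978  0.004     ]
[ 0.5370934  -0.20868573  0.004     ]
[ 0.45313812 -0.11588781  0.004     ]
[ 0.43308596 -0.17223098  0.004     ]
```

Run:
```python
from h import *
go([.4915,-.161,.0075],Rt(-20))
```

```text
travel [-0.1288 -0.0049  0.7641] rot [0.0002 0.0003 0.0147] rows 4.0 mm [-32.2  -1.2 191. ]
```

{"fn": "move_arm", "kwargs": {"travel": [[-0.06, 0, 0.15], [-0.12, 0, 0.3], [-0.129, -0.005, 0.45], [-0.129, -0.005, 0.6], [-0.129, -0.005, 0.68], [-0.129, -0.005, 0.72], [-0.129, -0.005, 0.75], [-0.129, -0.005, 0.762], [-0.129, -0.005, 0.762]], "rot": [[0, 0, 0.015], [0, 0, 0.015], [0, 0, 0.015], [0, 0, 0.015], [0, 0, 0.015], [0, 0, 0.015], [0, 0, 0.015], [0, 0, 0.015], [0, 0, 0.015]], "hand": [40, 40, 40, 40, 40, 40, 40, 40, 40]}}

```text
t: 2.35
tcp_pos: [0.4924, -0.1609, 0.009]
tcp_rot: [0.0, 0.985, -0.175, 0.001]
force: [-0.6, 0.3, 0.8]
finger_gap: 0.0402
grasp_force: 0.0
```

{"fn": "move_arm", "kwargs": {"travel": [[0, 0, 0], [0, 0, 0], [0, 0, 0], [0, 0, 0], [0, 0, 0], [0, 0, 0]], "rot": [[0, 0, 0], [0, 0, 0], [0, 0, 0], [0, 0, 0], [0, 0, 0], [0, 0, 0]], "hand": [25, 15, 8, 8, 8, 8]}}

```text
t: 2.95
tcp_pos: [0.4922, -0.1605, 0.0088]
tcp_rot: [0.0, 0.985, -0.175, 0.0]
force: [0.2, -0.0, 4.1]
finger_gap: 0.0117
grasp_force: 30.0
```

Run:
```python
from h import *
R0=Rt(-20);p0=np.array([.492,-.1605,.009])
go([.49,-.16,.10],R0,p0,R0); go([.38,-.06,.22],Rt(-12),p0,R0)
go([.365,.05,.23],Rt(-6),p0,R0)
p1=np.array([.365,.05,.23]);R1=Rt(-6)
go([.385,.258,.23],Rt(3.6),p1,R1)
```

```text
travel [-0.0082  0.0009 -0.364 ] rot [0. 0. 0.] rows 2.0 mm [ -2.1   0.2 -91. ]
travel [-0.5585 -0.2245 -0.844 ] rot [ 0.      0.     -0.0444] rows 5.0 mm [-139.6  -56.1 -211. ]
travel [-0.7653 -0.6175 -0.884 ] rot [-0.      0.     -0.0778] rows 5.0 mm [-191.3 -154.4 -221. ]
travel [-0.0074 -0.8358 -0.    ] rot [ 0.      0.     -0.0533] rows 5.0 mm [  -1.9 -209.    -0. ]
```

{"fn": "move_arm", "kwargs": {"travel": [[0, 0, -0.08], [0, 0, -0.22], [-0.1, 0, -0.37], [-0.22, -0.08, -0.52], [-0.34, -0.14, -0.67], [-0.46, -0.2, -0.8], [-0.58, -0.3, -0.86], [-0.68, -0.45, -0.88], [-0.76, -0.6, -0.884], [-0.765, -0.617, -0.884]], "rot": [[0, 0, 0], [0, 0, 0], [0, 0, -0.01], [0, 0, -0.02], [0, 0, -0.03], [0, 0, -0.04], [0, 0, -0.05], [0, 0, -0.065], [0, 0, -0.078], [0, 0, -0.078]], "hand": [8, 8, 8, 8, 8, 8, 8, 8, 8, 8]}}

```text
t: 3.95
tcp_pos: [0.3641, 0.0536, 0.2297]
tcp_rot: [-0.001, 0.999, -0.05, 0.0]
force: [0.3, 0.3, -0.7]
finger_gap: 0.012
grasp_force: 30.0
```

{"fn": "move_arm", "kwargs": {"travel": [[0, -0.15, 0], [0, -0.3, 0], [0, -0.45, 0], [0, -0.6, 0], [0, -0.74, 0], [-0.007, -0.836, 0], [-0.007, -0.836, 0], [-0.007, -0.836, 0]], "rot": [[0, 0, -0.01], [0, 0, -0.02], [0, 0, -0.03], [0, 0, -0.04], [0, 0, -0.05], [0, 0, -0.053], [0, 0, -0.053], [0, 0, -0.053]], "hand": [8, 8, 8, 8, 8, 8, 8, 8]}}

```text
t: 4.75
tcp_pos: [0.3858, 0.2576, 0.2287]
tcp_rot: [0.001, 1.0, 0.03, -0.001]
force: [-0.3, 0.3, -0.3]
finger_gap: 0.0121
grasp_force: 30.0
```

Run:
```python
from h import *
o,_=snap('wrist','w2'); print(o['t'],o['tcp_pos'],o['tcp_rot'],o['joint_pos'],o['force'],o['finger_gap'])
```

```text
4.75 [0.3857797  0.25759201 0.22869806] [ 8.57286142e-04  9.99537024e-01  3.04068024e-02 -6.55242387e-04] [ 5.64521610e-01  1.34739108e-01  1.77490176e+00 -8.56783304e-04
  1.23395271e+00  2.07477891e+00] [-0.32376346  0.2648552  -0.28570394] 0.01210966638068056
```

View pics/w2.png

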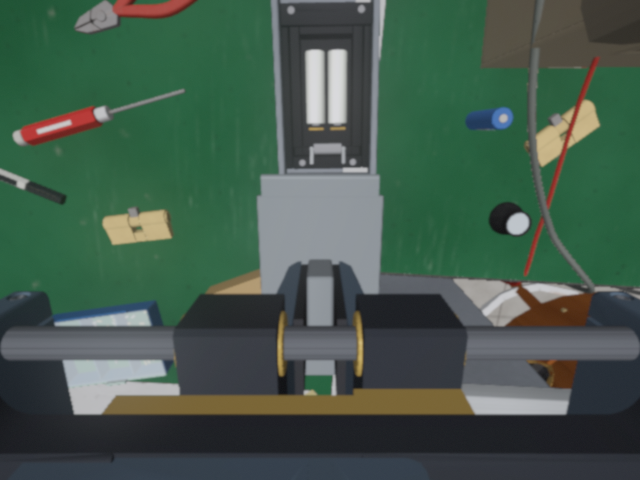

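Run:
```python
from h import *
a=cv2.imread('pics/w2.png')[0:190,255:400]
a=np.clip(255*(a/255.)**.5,0,255).astype(np.uint8)
cv2.imwrite('pics/w2c.png',cv2.resize(a,None,fx=4,fy=3.1578,interpolation=cv2.INTER_CUBIC))
```

```text
(no output)
```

View pics/w2c.png

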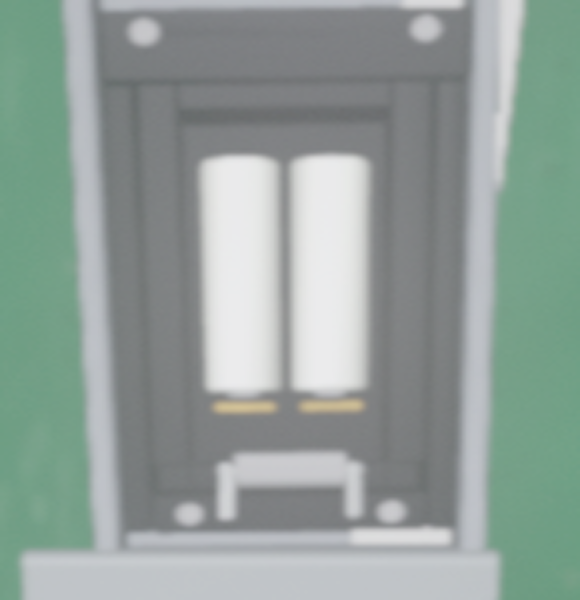

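Run:
```python
from h import *
c=lambda x,y:(255+x/4,y/3.1578)
f=lambda n,x,y,z:print(n,(px2w('w2',c(x,y),z)*1000).round(1))
f('Lfar',65,0,.032);f('Lnear',97,550,.032);f('Rfar',497,190,.032);f('Rnear',486,550,.032)
f('mouthL',105,81,.042);f('mouthR',467,79,.042);f('screwL',144,31,.042);f('screwR',425,29,.042)
f('rollerN L',235,487,.0375);f('rollerN R',347,487,.0375);f('roller far',290,453,.0375);f('roller top mid',290,470,.0425)
f('nearwall inner top',240,533,.032);f('farwall inner top',270,10,.032)
f('slotfloor edge?',285,110,.03); f('wallL',138,300,.037); f('wallR',432,300,.037)
f('screwnL',189,513,.040); f('screwnR',391,511,.04)
for q in[(263,176),(379,176)]: print(px2w('w2',q,.2287-.0088+.004))
```

```text
Lfar [571.5 310.8  32. ]
Lnear [421.8 299.4  32. ]
Rfar [529.5 212.   32. ]
Rnear [427.4 204.1  32. ]
mouthL [549.7 300.4  42. ]
mouthR [554.8 222.7  42. ]
screwL [562.2 292.5  42. ]
screwR [566.3 232.8  42. ]
rollerN L [443.2 266.6  37.5]
rollerN R [444.8 240.   37.5]
roller far [453.9 254.2  37.5]
roller top mid [449.1 254.   42.5]
nearwall inner top [429.  264.7  32. ]
farwall inner top [571.7 266.1  32. ]
slotfloor edge? [547.6 261.2  30. ]
wallL [494.7 291.7  37. ]
wallR [498.7 224.5  37. ]
screwnL [435.  277.1  40. ]
screwnR [438.5 229.1  40. ]
[0.44239712 0.28775225 0.2239    ]
[0.44562125 0.23344245 0.2239    ]
```

```bash
cat >> h.py <<'E'
tip=np.array([.0593,0,.0088]); YAW=3.9
def tippose(s,z,tilt):  # s: distance of tip past the mouth
    M=Rt(YAW,tilt); m=np.array([.5530,.2618,0]); u=np.array([np.cos(np.radians(YAW)),np.sin(np.radians(YAW)),0])
    return m+u*s+[0,0,z]-M@tip, M
E
python3 - <<'E'
from h import *
for q in [(303,80),(303,150),(370,150)]: print('meter',px2w('top',q,.29),px2w('top',q,.49))
for q in [(320,150),(332,213),(427,200)]: print('carton',px2w('top',q,.1))
for s,z in((-.013,.07),(-.013,.034)):
    p,M=tippose(s,z,12); print(p); go(p,M)
E
```

```text
meter [0.73678962 0.15636397 0.29      ] [0.64511501 0.15263027 0.49      ]
meter [0.60526068 0.15729453 0.29      ] [0.54346958 0.1533494  0.49      ]
meter [0.60411572 0.0375427  0.29      ] [0.54258475 0.06080531 0.49      ]
carton [0.6636091  0.12410822 0.1       ]
carton [0.52444525 0.10005764 0.1       ]
carton [ 0.55073424 -0.10416641  0.1       ]
[0.48398566 0.25709507 0.09093686]
travel [0.3929 0.0229 0.5513] rot [ 0.0002 -0.0663 -0.0026] rows 3.0 mm [ 98.2   5.7 137.8]
[0.48398566 0.25709507 0.05493686]
travel [0.3931 0.0227 0.6953] rot [ 0.0002 -0.0663 -0.0026] rows 4.0 mm [ 98.3   5.7 173.8]
```

{"fn": "move_arm", "kwargs": {"travel": [[0.13, 0.008, 0.1], [0.26, 0.015, 0.2], [0.39, 0.022, 0.3], [0.393, 0.022, 0.4], [0.393, 0.022, 0.5], [0.393, 0.022, 0.551], [0.393, 0.022, 0.551], [0.393, 0.022, 0.551]], "rot": [[0, -0.02, -0.001], [0, -0.04, -0.0026], [0, -0.066, -0.0026], [0, -0.066, -0.0026], [0, -0.066, -0.0026], [0, -0.066, -0.0026], [0, -0.066, -0.0026], [0, -0.066, -0.0026]], "hand": [8, 8, 8, 8, 8, 8, 8, 8]}}

```text
t: 5.6
tcp_pos: [0.4846, 0.2583, 0.0928]
tcp_rot: [0.003, 0.994, 0.034, -0.103]
force: [0.7, -1.1, -1.6]
finger_gap: 0.0119
grasp_force: 30.0
```

Run:
```python
from h import *
o,s=snap('wrist','w3'); M=rot(o);print(o['t'],o['tcp_pos'],M.round(3),o['force'],'tip',o['tcp_pos']+M@tip)
for z in(.038,.034): go(tippose(-.013,z,12)[0],Rt(YAW,12))
for n,X in [('tip',o['tcp_pos']+M@(tip-[0,0,.004])),('m',[.553,.2618,.042]),('m+40',[.553,.2618,.042]+M@[0,.03,0]),('m-',[.553,.2618,.042]-M@[0,.03,0])]: print(n,w2px('w3',X))
a=s['image'][:200,220:420,::-1]; a=np.clip(255*(a/255.)**.5,0,255).astype(np.uint8); cv2.imwrite('pics/w3c.png',cv2.resize(a,None,fx=3,fy=3,interpolation=cv2.INTER_CUBIC))
```

```text
5.6 [0.48463946 0.25834191 0.09275444] [[ 0.977  0.068 -0.204]
 [ 0.067 -0.998 -0.013]
 [-0.204 -0.001 -0.979]] [ 0.73814098 -1.09647478 -1.60938039] tip [0.54075738 0.2621911  0.0720206 ]
travel [0.0238 0.0063 0.1351] rot [-0.0005 -0.0015  0.0002] rows 1.0 mm [ 5.9  1.6 33.8]
travel [0.027  0.0064 0.1508] rot [-0.0005 -0.0015  0.0002] rows 1.0 mm [ 6.8  1.6 37.7]
tip [319.97164122 174.08455291]
m [322.28282525 133.81599222]
m+40 [378.32229067 133.741081  ]
m- [266.25774308 133.8908842 ]
```

View pics/w3c.png

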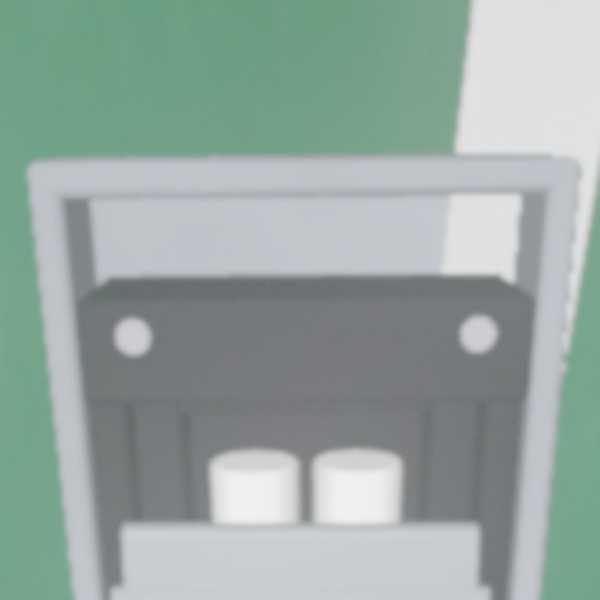

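{"fn": "move_arm", "kwargs": {"travel": [[0.008, 0.006, 0.05], [0.016, 0.006, 0.09], [0.022, 0.006, 0.12], [0.025, 0.006, 0.14], [0.025, 0.006, 0.14], [0.025, 0.006, 0.14]], "rot": [[0, -0.001, 0], [0, -0.001, 0], [0, -0.001, 0], [0, -0.001, 0], [0, -0.001, 0], [0, -0.001, 0]], "hand": [8, 8, 8, 8, 8, 8]}}

```text
t: 6.25
tcp_pos: [0.4833, 0.2572, 0.056]
tcp_rot: [0.003, 0.994, 0.034, -0.105]
force: [0.8, 0.7, -0.7]
finger_gap: 0.012
grasp_force: 30.0
```

```bash
cat > st.py <<'E'
from h import *
o=arm.get_obs(); M=rot(o); t=o['tcp_pos']+M@tip; u=np.array([np.cos(np.radians(YAW)),np.sin(np.radians(YAW))]); d=t[:2]-[.553,.2618]
print('t',o['t'],'F',o['force'].round(1),'T',o['torque'].round(2),'tip z',t[2].round(4),'s',(d@u).round(4),'lat',(d@[-u[1],u[0]]).round(4),'tilt',np.degrees(np.arcsin(-M[2,0])).round(2),'yaw',np.degrees(np.arctan2(M[1,0],M[0,0])).round(2),'tcp',o['tcp_pos'].round(4),'gap',o['finger_gap'])
E
python3 st.py; python3 -c "
from h import *
go(tippose(-.013,.030,12)[0],Rt(YAW,12))"
```

```text
t 6.25 F [ 0.8  0.7 -0.7] T [ 0.04 -0.17 -0.03] tip z 0.035 s -0.0137 lat 0.0002 tilt 12.06 yaw 3.94 tcp [0.4833 0.2572 0.056 ] gap 0.012032625990410752
travel [0.0069 0.0005 0.0193] rot [-0.0002  0.0004  0.0002] rows 1.0 mm [1.7 0.1 4.8]
```

{"fn": "move_arm", "kwargs": {"travel": [[0.002, 0, 0.006], [0.004, 0, 0.011], [0.005, 0, 0.014], [0.005, 0, 0.014], [0.005, 0, 0.014]], "rot": [[0, 0, 0], [0, 0, 0], [0, 0, 0], [0, 0, 0], [0, 0, 0]], "hand": [8, 8, 8, 8, 8]}}

```text
t: 6.75
tcp_pos: [0.4838, 0.2571, 0.0525]
tcp_rot: [0.003, 0.994, 0.034, -0.105]
force: [0.4, 0.6, -1.4]
finger_gap: 0.0116
grasp_force: 30.0
```

```bash
python3 st.py
```

```text
t 6.75 F [ 0.4  0.6 -1.4] T [ 0.07 -0.17  0.02] tip z 0.0315 s -0.0132 lat 0.0001 tilt 12.05 yaw 3.94 tcp [0.4838 0.2571 0.0525] gap 0.011630046531888451
```

{"fn": "move_arm", "kwargs": {"travel": [[0.0004, 0, 0.002], [0.0008, 0, 0.004], [0.0008, 0, 0.004], [0.0008, 0, 0.004]], "rot": [[0, 0, 0], [0, 0, 0], [0, 0, 0], [0, 0, 0]], "hand": [8, 8, 8, 8]}}

```text
t: 7.15
tcp_pos: [0.4837, 0.2571, 0.0514]
tcp_rot: [0.003, 0.994, 0.034, -0.105]
force: [0.3, -0.6, -0.4]
finger_gap: 0.0118
grasp_force: 30.0
```

{"fn": "move_arm", "kwargs": {"travel": [[0.0004, 0, 0.002], [0.0004, 0, 0.002], [0.0004, 0, 0.002]], "rot": [[0, 0, 0], [0, 0, 0], [0, 0, 0]], "hand": [8, 8, 8]}}

```text
t: 7.45
tcp_pos: [0.4837, 0.2571, 0.0509]
tcp_rot: [0.003, 0.994, 0.034, -0.105]
force: [0.1, -0.2, -0.4]
finger_gap: 0.0119
grasp_force: 30.0
```

```bash
python3 st.py
```

```text
t 7.45 F [ 0.1 -0.2 -0.4] T [ 0.   -0.19  0.01] tip z 0.0299 s -0.0133 lat 0.0001 tilt 12.06 yaw 3.94 tcp [0.4837 0.2571 0.0509] gap 0.011890804347875678
```

{"fn": "move_arm", "kwargs": {"travel": [[0.0004, 0, 0.002], [0.0004, 0, 0.002], [0.0004, 0, 0.002]], "rot": [[0, 0, 0], [0, 0, 0], [0, 0, 0]], "hand": [8, 8, 8]}}

```text
t: 7.75
tcp_pos: [0.4838, 0.2572, 0.0505]
tcp_rot: [0.003, 0.994, 0.034, -0.105]
force: [-0.9, 0.1, 0.8]
finger_gap: 0.0119
grasp_force: 30.0
```

{"fn": "move_arm", "kwargs": {"travel": [[0.0004, 0, 0.002], [0.0004, 0, 0.002], [0.0004, 0, 0.002]], "rot": [[0, 0, 0], [0, 0, 0], [0, 0, 0]], "hand": [8, 8, 8]}}

```text
t: 8.05
tcp_pos: [0.4838, 0.2572, 0.0503]
tcp_rot: [0.003, 0.994, 0.034, -0.105]
force: [-1.4, -0.1, 4.0]
finger_gap: 0.0115
grasp_force: 30.0
```

```bash
python3 st.py
```

```text
t 8.05 F [-1.4 -0.1  4. ] T [-0.02  0.04  0.03] tip z 0.0293 s -0.0132 lat 0.0001 tilt 12.04 yaw 3.94 tcp [0.4838 0.2572 0.0503] gap 0.01146739308574014
```

{"fn": "move_arm", "kwargs": {"travel": [[0.01, 0, -0.0035], [0.022, 0, -0.006], [0.034, 0, -0.0083], [0.046, 0, -0.0108], [0.046, 0, -0.0108], [0.046, 0, -0.0108]], "rot": [[0, 0, 0], [0, 0, 0], [0, 0, 0], [0, 0, 0], [0, 0, 0], [0, 0, 0]], "hand": [8, 8, 8, 8, 8, 8]}}

```text
t: 8.65
tcp_pos: [0.494, 0.2578, 0.0505]
tcp_rot: [0.003, 0.994, 0.034, -0.107]
force: [-5.8, -0.0, 8.6]
finger_gap: 0.0119
grasp_force: 30.0
```

{"fn": "move_arm", "kwargs": {"travel": [[0.006, 0, -0.0012], [0.012, 0, -0.0025], [0.016, 0, -0.0033], [0.016, 0, -0.0033]], "rot": [[0, 0, 0], [0, 0, 0], [0, 0, 0], [0, 0, 0]], "hand": [8, 8, 8, 8]}}

```text
t: 9.05
tcp_pos: [0.4982, 0.2581, 0.0506]
tcp_rot: [0.003, 0.994, 0.034, -0.107]
force: [-5.2, 0.0, 8.3]
finger_gap: 0.0119
grasp_force: 30.0
```

```bash
python3 st.py
```

```text
t 9.05 F [-5.2  0.   8.3] T [-0.03  0.87 -0.03] tip z 0.0294 s 0.0011 lat 0.0001 tilt 12.25 yaw 3.94 tcp [0.4982 0.2581 0.0506] gap 0.011865055231431328
```

{"fn": "move_arm", "kwargs": {"travel": [[0, 0, -0.0022], [0.006, 0, -0.0034], [0.012, 0, -0.0047], [0.016, 0, -0.0055], [0.016, 0, -0.0055]], "rot": [[0, 0, 0], [0, 0, 0], [0, 0, 0], [0, 0, 0], [0, 0, 0]], "hand": [8, 8, 8, 8, 8]}}

```text
t: 9.55
tcp_pos: [0.504, 0.2585, 0.0505]
tcp_rot: [0.003, 0.994, 0.034, -0.105]
force: [-2.2, 0.1, 3.1]
finger_gap: 0.0116
grasp_force: 30.0
```

```bash
python3 st.py
```

```text
t 9.55 F [-2.2  0.1  3.1] T [ 0.    0.26 -0.02] tip z 0.0295 s 0.0071 lat 0.0001 tilt 12.05 yaw 3.93 tcp [0.504  0.2585 0.0505] gap 0.01161142690904987
```

{"fn": "move_arm", "kwargs": {"travel": [[0.003, 0, -0.0006], [0.006, 0, -0.0012], [0.008, 0, -0.0016], [0.008, 0, -0.0016]], "rot": [[0, 0, 0], [0, 0, 0], [0, 0, 0], [0, 0, 0]], "hand": [8, 8, 8, 8]}}

```text
t: 9.95
tcp_pos: [0.506, 0.2587, 0.0505]
tcp_rot: [0.003, 0.994, 0.034, -0.105]
force: [-1.7, -0.1, 3.0]
finger_gap: 0.0118
grasp_force: 30.0
```

{"fn": "move_arm", "kwargs": {"travel": [[0.002, 0, -0.0004], [0.004, 0, -0.0008], [0.004, 0, -0.0008]], "rot": [[0, 0, 0], [0, 0, 0], [0, 0, 0]], "hand": [8, 8, 8]}}

```text
t: 10.25
tcp_pos: [0.5061, 0.2586, 0.0506]
tcp_rot: [0.003, 0.994, 0.034, -0.106]
force: [-4.4, -0.6, 3.4]
finger_gap: 0.0117
grasp_force: 30.0
```

```bash
python3 st.py
```

```text
t 10.25 F [-4.4 -0.6  3.4] T [-0.03  0.77  0.03] tip z 0.0295 s 0.0092 lat 0.0 tilt 12.15 yaw 3.94 tcp [0.5061 0.2586 0.0506] gap 0.011720380105533567
```

{"fn": "move_arm", "kwargs": {"travel": [[0.002, 0, -0.0004], [0.004, 0, -0.0008], [0.004, 0, -0.0008]], "rot": [[0, 0, 0], [0, 0, 0], [0, 0, 0]], "hand": [8, 8, 8]}}

```text
t: 10.55
tcp_pos: [0.5062, 0.2586, 0.0507]
tcp_rot: [0.003, 0.994, 0.034, -0.107]
force: [-6.8, -0.0, 5.9]
finger_gap: 0.0118
grasp_force: 30.0
```

```bash
python3 st.py
```

```text
t 10.55 F [-6.8 -0.   5.9] T [0.01 1.13 0.03] tip z 0.0295 s 0.0092 lat 0.0 tilt 12.26 yaw 3.94 tcp [0.5062 0.2586 0.0507] gap 0.011815781384564458
```

Run:
```python
from h import *
for d in (2.5,5,6): 
    Q=R.from_euler('y',d,degrees=True).as_matrix(); 
    print(d,((tip-Q@tip)/.25).round(4),'rot y',round(d/180,4), (Rt(0,12)@Q)[2,0])
```

```text
2.5 [-0.0013  0.      0.0104] rot y 0.0139 -0.16504760586067768
5 [-0.0022  0.      0.0208] rot y 0.0278 -0.12186934340514752
6 [-0.0024  0.      0.025 ] rot y 0.0333 -0.10452846326765347
```

{"fn": "move_arm", "kwargs": {"travel": [[-0.0006, 0, 0.005], [-0.0013, 0, 0.0104], [-0.0018, 0, 0.0155], [-0.0022, 0, 0.0206], [-0.0022, 0, 0.0206], [-0.0022, 0, 0.0206]], "rot": [[0, 0.007, 0], [0, 0.014, 0], [0, 0.021, 0], [0, 0.028, 0], [0, 0.028, 0], [0, 0.028, 0]], "hand": [8, 8, 8, 8, 8, 8]}}

```text
t: 11.15
tcp_pos: [0.5048, 0.2585, 0.0458]
tcp_rot: [0.002, 0.997, 0.034, -0.062]
force: [-6.5, -0.3, 6.5]
finger_gap: 0.0114
grasp_force: 30.0
```

```bash
python3 st.py
```

```text
t 11.15 F [-6.5 -0.3  6.5] T [-0.03  1.05  0.09] tip z 0.0296 s 0.0094 lat 0.0 tilt 7.17 yaw 3.95 tcp [0.5048 0.2585 0.0458] gap 0.011441694322132365
```

{"fn": "move_arm", "kwargs": {"travel": [[-0.0004, 0, 0.002], [-0.0004, 0, 0.002], [-0.001, 0, 0.0013], [-0.002, 0, 0.0005], [-0.002, 0, 0.0005]], "rot": [[0, 0.004, 0], [0, 0.005, 0], [0, 0.005, 0], [0, 0.005, 0], [0, 0.005, 0]], "hand": [8, 8, 8, 8, 8]}}

```text
t: 11.65
tcp_pos: [0.5046, 0.2585, 0.045]
tcp_rot: [0.002, 0.998, 0.034, -0.055]
force: [-4.6, 0.1, 0.7]
finger_gap: 0.0117
grasp_force: 30.0
```

```bash
python3 st.py
```

```text
t 11.65 F [-4.6  0.1  0.7] T [-0.01  0.94  0.07] tip z 0.0298 s 0.0095 lat -0.0 tilt 6.26 yaw 3.94 tcp [0.5046 0.2585 0.045 ] gap 0.0117308922572432
```

{"fn": "move_arm", "kwargs": {"travel": [[0, 0, 0], [0, 0, 0], [0, 0, 0], [0, 0, -0.06], [0, 0, -0.15], [0, 0, -0.24], [0, 0, -0.24]], "rot": [[0, 0, 0], [0, 0, 0], [0, 0, 0], [0, 0, 0], [0, 0, 0], [0, 0, 0], [0, 0, 0]], "hand": [20, 24, 24, 24, 24, 24, 24]}}

```text
t: 12.35
tcp_pos: [0.515, 0.26, 0.1083]
tcp_rot: [-0.0, 0.998, 0.034, -0.049]
force: [0.5, 0.4, -0.8]
finger_gap: 0.0239
grasp_force: 0.0
```

```bash
python3 - <<'E'
from h import *
M=Rt(YAW,0); u=M@[1,0,0]
m=np.array([.553,.2618,0])
# ridge centre: cover origin at tip -60, ridge at -60-35
c=m+u*(.0099-.094); print('ridge',c)
p=c+[0,0,.075]; go(p,M); p[2]=.05; go(p,M)
E
python3 st.py
```

```text
ridge [4.69094752e-01 2.56079914e-01 6.47882833e-35]
travel [-0.1704  0.0037  0.1506] rot [-0.0011  0.0315  0.0001] rows 1.0 mm [-42.6   0.9  37.6]
travel [-0.1605  0.004   0.2501] rot [-0.0011  0.0315  0.0001] rows 2.0 mm [-40.1   1.   62.5]
t 12.35 F [ 0.5  0.4 -0.8] T [-0.   -0.08 -0.01] tip z 0.0937 s 0.0201 lat 0.0009 tilt 5.66 yaw 3.93 tcp [0.515  0.26   0.1083] gap 0.02386144157648899
```

Run:
```python
from h import *
o,s=snap('wrist','w4')
a=s['image'][60:360,160:480,::-1]; a=np.clip(255*(a/255.)**.5,0,255).astype(np.uint8); cv2.imwrite('pics/w4c.png',cv2.resize(a,None,fx=2,fy=2))
M=Rt(YAW,-3); u=Rt(YAW)@[1,0,0]; m=np.array([.553,.2618,0])
c=m+u*(.0099-.088); print(c)
for z in(.08,.055,.05): go(c+[0,0,z],M)
```

```text
[4.75080858e-01 2.56488006e-01 6.01660515e-35]
travel [-0.143   0.0017  0.1214] rot [-0.0007  0.0493  0.0001] rows 2.0 mm [-35.7   0.4  30.4]
travel [-0.1328  0.0019  0.2209] rot [-0.0007  0.0493  0.0001] rows 2.0 mm [-33.2   0.5  55.2]
travel [-0.1307  0.002   0.2408] rot [-0.0007  0.0493  0.0001] rows 2.0 mm [-32.7   0.5  60.2]
```

View pics/w4c.png

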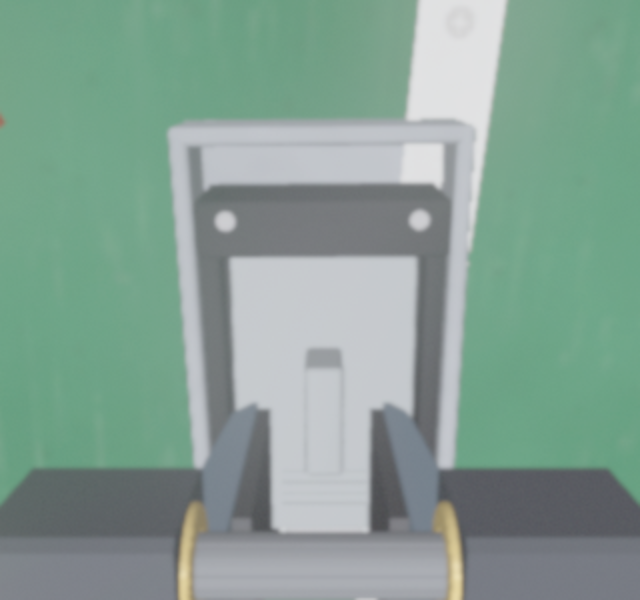

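{"fn": "move_arm", "kwargs": {"travel": [[-0.07, 0, 0.04], [-0.14, 0.002, 0.09], [-0.143, 0.002, 0.121], [-0.138, 0.002, 0.17], [-0.133, 0.002, 0.215], [-0.133, 0.002, 0.215], [-0.133, 0.002, 0.215]], "rot": [[0, 0.025, 0], [0, 0.049, 0], [0, 0.049, 0], [0, 0.049, 0], [0, 0.049, 0], [0, 0.049, 0], [0, 0.049, 0]], "hand": [24, 24, 24, 24, 24, 24, 24]}}

```text
t: 13.1
tcp_pos: [0.4743, 0.256, 0.0547]
tcp_rot: [-0.001, 0.999, 0.034, 0.023]
force: [0.5, 0.3, 0.2]
finger_gap: 0.0238
grasp_force: 0.0
```

```bash
python3 st.py
python3 - <<'E'
from h import *
M=Rt(YAW,-3); u=Rt(YAW)@[1,0,0]; m=np.array([.553,.2618,0])
c=m+u*(.0099-.088)
for z in(.047,.037): go(c+[0,0,z],M)
E
```

```text
t 13.1 F [0.5 0.3 0.2] T [0.03 0.07 0.  ] tip z 0.0487 s -0.0192 lat -0.0004 tilt -2.68 yaw 3.9 tcp [0.4743 0.256  0.0547] gap 0.023772112794350892
travel [ 0.0016 -0.0016  0.031 ] rot [-0.0002  0.0018 -0.    ] rows 1.0 mm [ 0.4 -0.4  7.7]
travel [-0.0002 -0.0016  0.071 ] rot [-0.0002  0.0018 -0.    ] rows 1.0 mm [-0.1 -0.4 17.7]
```

Descend in steps to contact.

{"fn": "move_arm", "kwargs": {"travel": [[0, 0, 0.012], [0, 0, 0.024], [0, 0, 0.032], [0, 0, 0.032]], "rot": [[0, 0, 0], [0, 0, 0], [0, 0, 0], [0, 0, 0]], "hand": [24, 24, 24, 24]}}

```text
t: 13.5
tcp_pos: [0.4737, 0.2558, 0.0471]
tcp_rot: [-0.001, 0.999, 0.034, 0.023]
force: [-0.1, -0.0, 1.3]
finger_gap: 0.0238
grasp_force: 0.0
```

{"fn": "move_arm", "kwargs": {"travel": [[0, 0, 0.002], [0, 0, 0.004], [0, 0, 0.004]], "rot": [[0, 0, 0], [0, 0, 0], [0, 0, 0]], "hand": [24, 24, 24]}}

```text
t: 13.8
tcp_pos: [0.4738, 0.256, 0.0464]
tcp_rot: [-0.001, 0.999, 0.034, 0.024]
force: [0.4, -0.3, -0.6]
finger_gap: 0.024
grasp_force: 0.0
```

{"fn": "move_arm", "kwargs": {"travel": [[0, 0, 0.002], [0, 0, 0.004], [0, 0, 0.004]], "rot": [[0, 0, 0], [0, 0, 0], [0, 0, 0]], "hand": [24, 24, 24]}}

```text
t: 14.1
tcp_pos: [0.4739, 0.2559, 0.0453]
tcp_rot: [-0.001, 0.999, 0.034, 0.024]
force: [-0.1, -0.2, 0.1]
finger_gap: 0.0237
grasp_force: 0.0
```

{"fn": "move_arm", "kwargs": {"travel": [[0, 0, 0.002], [0, 0, 0.004], [0, 0, 0.004]], "rot": [[0, 0, 0], [0, 0, 0], [0, 0, 0]], "hand": [24, 24, 24]}}

```text
t: 14.4
tcp_pos: [0.4739, 0.256, 0.0445]
tcp_rot: [-0.001, 0.999, 0.034, 0.024]
force: [0.0, -0.1, 2.2]
finger_gap: 0.0242
grasp_force: 1.1
```

{"fn": "move_arm", "kwargs": {"travel": [[0, 0, 0.002], [0, 0, 0.004], [0, 0, 0.004]], "rot": [[0, 0, 0], [0, 0, 0], [0, 0, 0]], "hand": [24, 24, 24]}}

```text
t: 14.7
tcp_pos: [0.4738, 0.2559, 0.0433]
tcp_rot: [-0.001, 0.999, 0.034, 0.023]
force: [-0.2, 0.5, 2.1]
finger_gap: 0.0238
grasp_force: 1.1
```

{"fn": "move_arm", "kwargs": {"travel": [[0, 0, 0.002], [0, 0, 0.002], [0, 0, 0.002]], "rot": [[0, 0, 0], [0, 0, 0], [0, 0, 0]], "hand": [24, 24, 24]}}

```text
t: 15.0
tcp_pos: [0.474, 0.2559, 0.0427]
tcp_rot: [-0.001, 0.999, 0.034, 0.024]
force: [-0.3, -0.2, 1.3]
finger_gap: 0.0243
grasp_force: 0.4
```

{"fn": "move_arm", "kwargs": {"travel": [[0, 0, 0.002], [0, 0, 0.004], [0, 0, 0.004]], "rot": [[0, 0, 0], [0, 0, 0], [0, 0, 0]], "hand": [24, 24, 24]}}

```text
t: 15.3
tcp_pos: [0.4741, 0.256, 0.0417]
tcp_rot: [-0.001, 0.999, 0.034, 0.024]
force: [-0.7, 1.2, 0.1]
finger_gap: 0.0238
grasp_force: 0.1
```

{"fn": "move_arm", "kwargs": {"travel": [[0, 0, 0.002], [0, 0, 0.002], [0, 0, 0.002]], "rot": [[0, 0, 0], [0, 0, 0], [0, 0, 0]], "hand": [24, 24, 24]}}

```text
t: 15.6
tcp_pos: [0.4742, 0.256, 0.0413]
tcp_rot: [-0.001, 0.999, 0.034, 0.024]
force: [0.6, 0.0, -0.0]
finger_gap: 0.0242
grasp_force: 0.0
```

{"fn": "move_arm", "kwargs": {"travel": [[0, 0, 0.002], [0, 0, 0.002], [0, 0, 0.002]], "rot": [[0, 0, 0], [0, 0, 0], [0, 0, 0]], "hand": [24, 24, 24]}}

```text
t: 15.9
tcp_pos: [0.4741, 0.256, 0.0408]
tcp_rot: [-0.001, 0.999, 0.034, 0.024]
force: [-0.1, -0.3, -0.1]
finger_gap: 0.0242
grasp_force: 0.0
```

Run:
```python
from h import *
o,s=snap('wrist','w5'); o,s2=snap('scene','s5')
a=s['image'][100:340,170:470,::-1]; a=np.clip(255*(a/255.)**.5,0,255).astype(np.uint8); a=cv2.resize(a,(500,400))
try:
    u,v=w2px('s5',[.5,.257,.04]).astype(int); print(u,v)
    b=s2['image'][max(v-60,0):v+60,max(u-45,0):u+45,::-1]; b=cv2.resize(b,(300,400),interpolation=cv2.INTER_CUBIC)
except Exception as e: print(e); b=cv2.resize(s2['image'][:,:,::-1],(300,400))
cv2.imwrite('pics/w5c.png',np.hstack([a,b]))
```

```text
268 250
```

View pics/w5c.png

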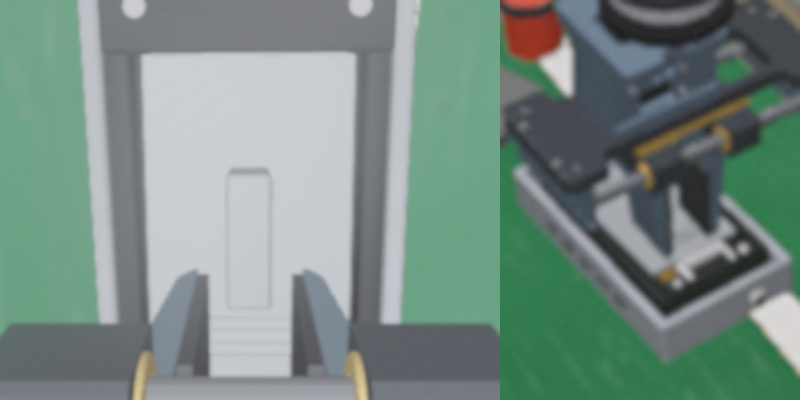

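```bash
python3 - <<'E'
from h import *
u=(Rt(YAW)@[1,0,0]); m=np.array([.553,.2618,0])
for n,f,fr,re in [('w5','w5',(319.4,205.6),(319.4,284.8)),('w4','w4',(160+324/2,60+367/2),(160+324/2,60+473/2))]:
  for t in (0,3,6,9):
    s=np.sin(np.radians(t)); cz=np.cos(np.radians(t))
    a=(px2w(f,fr,.030+.042*s+.028*cz)-m)@u; b=(px2w(f,re,.030+.078*s+.028*cz)-m)@u
    print(n,t,'front s',a.round(4),'expect',(.010-.042*cz+.028*s).round(4),'rear',b.round(4),'expect',(.010-.078*cz+.028*s).round(4))
E
python3 st.py
```

```text
w5 0 front s -0.0319 expect -0.032 rear -0.0676 expect -0.068
w5 3 front s -0.0316 expect -0.0305 rear -0.0661 expect -0.0664
w5 6 front s -0.0313 expect -0.0288 rear -0.0646 expect -0.0646
w5 9 front s -0.031 expect -0.0271 rear -0.0632 expect -0.0627
w4 0 front s -0.031 expect -0.032 rear -0.0687 expect -0.068
w4 3 front s -0.0301 expect -0.0305 rear -0.0663 expect -0.0664
w4 6 front s -0.0293 expect -0.0288 rear -0.064 expect -0.0646
w4 9 front s -0.0285 expect -0.0271 rear -0.0617 expect -0.0627
t 16.0 F [-1.1  0.5 -0. ] T [0.04 0.06 0.02] tip z 0.0349 s -0.0195 lat -0.0004 tilt -2.7 yaw 3.93 tcp [0.4741 0.256  0.0408] gap 0.02375195091806647
```

{"fn": "move_arm", "kwargs": {"travel": [[0, 0, 0.005], [0, 0, 0.01], [0, 0, 0.016], [0, 0, 0.016]], "rot": [[0, 0, 0], [0, 0, 0], [0, 0, 0], [0, 0, 0]], "hand": [24, 24, 24, 24]}}

```text
t: 16.4
tcp_pos: [0.4741, 0.2559, 0.0366]
tcp_rot: [-0.001, 0.999, 0.034, 0.023]
force: [-0.5, 0.1, -0.1]
finger_gap: 0.024
grasp_force: 0.0
```

{"fn": "move_arm", "kwargs": {"travel": [[0, 0, 0.002], [0, 0, 0.004], [0, 0, 0.004]], "rot": [[0, 0, 0], [0, 0, 0], [0, 0, 0]], "hand": [24, 24, 24]}}

```text
t: 16.7
tcp_pos: [0.4743, 0.256, 0.0358]
tcp_rot: [-0.001, 0.999, 0.034, 0.024]
force: [0.2, 0.2, -0.4]
finger_gap: 0.0237
grasp_force: 0.0
```

{"fn": "move_arm", "kwargs": {"travel": [[0, 0, 0.002], [0, 0, 0.004], [0, 0, 0.004]], "rot": [[0, 0, 0], [0, 0, 0], [0, 0, 0]], "hand": [24, 24, 24]}}

```text
t: 17.0
tcp_pos: [0.4744, 0.256, 0.035]
tcp_rot: [-0.001, 0.999, 0.034, 0.024]
force: [-0.6, -0.8, 1.5]
finger_gap: 0.0239
grasp_force: 0.6
```

{"fn": "move_arm", "kwargs": {"travel": [[0, 0, 0.002], [0, 0, 0.004], [0, 0, 0.004]], "rot": [[0, 0, 0], [0, 0, 0], [0, 0, 0]], "hand": [24, 24, 24]}}

```text
t: 17.3
tcp_pos: [0.4744, 0.256, 0.0348]
tcp_rot: [-0.001, 0.999, 0.034, 0.024]
force: [-2.0, -0.0, 7.7]
finger_gap: 0.0242
grasp_force: 4.1
```

```bash
python3 st.py
```

```text
t 17.3 F [-2.  -0.   7.7] T [-0.2   0.49  0.03] tip z 0.0288 s -0.0191 lat -0.0004 tilt -2.72 yaw 3.93 tcp [0.4744 0.256  0.0348] gap 0.0242411892904886
```

{"fn": "move_arm", "kwargs": {"travel": [[0, 0, -0.02], [0, 0, -0.1], [0, 0, -0.25], [-0.1, 0, -0.4], [-0.2, 0, -0.5], [-0.3, 0, -0.6], [-0.32, 0, -0.62], [-0.32, 0, -0.62]], "rot": [[0, 0, 0], [0, 0, 0], [0, 0, 0], [0, -0.015, 0], [0, -0.015, 0], [0, -0.015, 0], [0, -0.015, 0], [0, -0.015, 0]], "hand": [24, 24, 24, 24, 24, 24, 24, 24]}}

```text
t: 18.1
tcp_pos: [0.3875, 0.2501, 0.1856]
tcp_rot: [-0.001, 0.999, 0.035, 0.001]
force: [0.5, -0.4, -0.8]
finger_gap: 0.0239
grasp_force: 0.0
```

Run:
```python
from h import *
o,s=snap('wrist','w6'); o,s2=snap('scene','s6'); print(o['tcp_pos'])
a=s['image'][0:260,230:420,::-1]; a=np.clip(255*(a/255.)**.6,0,255).astype(np.uint8); a=cv2.resize(a,(438,600),interpolation=cv2.INTER_CUBIC)
u,v=268,250
b=s2['image'][v-60:v+60,u-35:u+35,::-1]; b=cv2.resize(b,(350,600),interpolation=cv2.INTER_CUBIC)
cv2.imwrite('pics/w6c.png',np.hstack([a,b]))
```

```text
[0.38775574 0.24998411 0.18472983]
```

View pics/w6c.png

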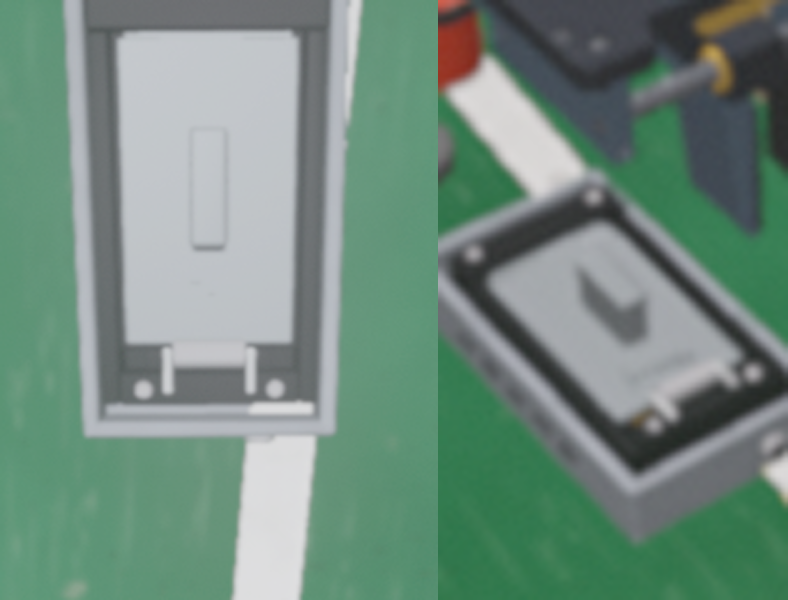

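Run:
```python
from h import *
u=(Rt(YAW)@[1,0,0]); m=np.array([.553,.2618,0]); k=190/438
for n,x,y,z in [('rearL',140,347,.034),('rearR',280,344,.034),('roller front top',208,343,.0395),('roller rear',208,367,.0375),('shoulder',125,37,.034),('shoulderR',292,36,.034),('bridge',208,29,.042),('finF',208,128,.058),('finR',208,246,.058)]:
    print(n,((px2w('w6',(230+x*k,y*k),z)-m)@u*1000).round(1))
```

```text
rearL -102.2
rearR -101.2
roller front top -100.6
roller rear -109.2
shoulder -1.0
shoulderR -0.8
bridge -0.9
finF -33.3
finR -68.8
```

```bash
python3 -c "
from cell import arm
print(arm.finish_job())"
```

```text
the job is handed in; nothing more can be done
None
```

The cover is back on the battery bay: tongue home under the bridge, lying flat with its rear edge under the roller. I handed the job in at about 18 s, with wrist readings at the end of each move never above about 10 N; the last image and the firm press at flat height show it latched, though I never felt a clear snap or tested it by pulling up.

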